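# Line up the sample jars and hold the light-box shutter open

## Robot

A 7-joint arm with a two-finger parallel gripper is mounted at the origin on the work surface. World frame = base frame: x ahead of the robot, y to its left, z up, the work surface at z = 0. Lengths are in m, angles in rad, forces in N, time in s.
With the tool pointing down it reaches from about 0.4 to 0.875 m from the base axis. Payload 6.5 kg.
Tool frame: the origin (TCP) lies on the centre line of the jaws, within the pads' length; the fingertips stand 8 mm ahead of it and the grasp point (between the pads) lies 11 mm behind it; z points along the fingers, y is the line along which they close (so a half turn about z gives the same grasp; the last joint's range is limited). The gripper opens to 85 mm and grips with 20 to 120 N. Pads are 22 mm wide; open, the fingers measure 114 mm over their backs; the gripper's body (76 mm by 85 mm) begins 54 mm behind the grasp point. The pads swing forward as they close: fully open they stand 13 mm farther back than shut.
Start: joints at [1.06, 0.536, -0.004, 1.538, 0.003, 1.067, -0.071], TCP at [0.28, -0.587, 0.239] pointing down, gripper open.
Joint ranges: [-2.7, 2.7], [-0.37, 2.16], [-1.27, 1.26], [0.24, 2.4], [-1.31, 4.45], [0.19, 1.91], [-2.76, 2.76]. Speed limits (rad/s): [2.39, 2.39, 3.14, 3.14, 3.14, 3.14, 3.14].

## Interface

Orientations are given as a unit quaternion [w, x, y, z].
In Python, from cell import bot gives the robot as it stands. The module is installed in compiled form; this text tells all that it offers.
- The arm moves only by the tool carry_out, never from a script. Its argument "series" is text: rows parted by semicolons, each of 5 numbers parted by spaces: the closure, from -1 (fully open) to 1 (shut), then the shift along the tool's x, y, z scaled (see below), then the turn about the tool's z scaled (see below). In form: claw dx dy dz yaw; .... A call has 1 to 5 rows; each row is the pose to reach, as a shift and turn from the pose commanded when the call began, along the tool's axes at that moment; what a row does not reach only later rows make up. The controller multiplies each number of a shift by 0.12 m and each number of a turn by 90 degrees. A row lasts 1/12 s, in which the tool goes at most 41.7 mm and 7.16 degrees, less where a joint would pass 70% of its speed; a pose out of reach is approached as far as the arm can. A call with a number of a shift or a turn outside -1 to 1 is refused whole. A call with a gripper value outside its range is refused whole. The fingers move at their own pace and stop on an object; the grip force is fixed at half the most. Time passes only in rows, so rows that repeat a pose let the fingers close. It gives the time, the measured TCP pose, the force, the opening and the grip force at its end, in the units of the state.
- bot.sense(): the state, without advancing time (a new reading comes with each control period).
- bot.capture(name): name is "scene" or "top" or "wrist"; returns a dict with "image" (420x560x3 uint8, red, green, blue), "intrinsics" (3x3 intrinsics, pixels), "dist_coeffs" ([k1, k2, p1, p2, k3] as OpenCV has them; the pictures are not rectified), "R" (3x3) and "t" (3): a world point X has camera coordinates R X + t. Camera axes: x right, y down, z forward; pixel columns grow to the right and rows downward; lengths in m; the calibration is good to about 2 mm. A picture is of the moment at which its call begins. There is no depth.
- bot.job_done(): hands the job in; it is judged then, once.
The state is a dict: "time": time; "qpos": joint angles; "qd": joint speeds; "joint_efforts": joint torques, N m; "position": TCP position; "eef_rot": TCP orientation; "force": force on the tool from outside, world axes, zero at the start; "wrist_torque": the same for the moment, N m; "grip_width": finger opening in m; "grip_force": force on a finger pad.
Only numpy, scipy, OpenCV 4.12 (cv2) and the standard library are available. Lean on these libraries where they do the work, as an engineer would, in place of code of your own. Each camera call takes 0.05 s, during which the arm holds its last target. There are 200 camera calls.

## Task

Stand the two squat white-lidded jars from the table on the light box beside the one already there, so that the three stand upright in one straight row centred on the grey strip, side by side with gaps no wider than a finger. Then pull the light box's spring-return shutter out by its upright handle until the handle's pointer is level with the mark on the index clip, and finish while still holding it there, because it springs shut when let go. Leave the other loose things on the table where they are.

Things in the scene. Friction and masses are not known exactly. Their poses are not given: they have to be found in the camera images.
- lightbox: White box fixed to the table, 110 mm deep (its x), 320 mm long (its y), 45 mm high; flat top. Origin: centre of the underside; z up; its -x side is the front, facing roughly towards the robot, where the shutter comes out. In front of it, at y = -52 mm, a flat rail 14 mm wide and 18 mm high with tick lines runs out to x = -185 mm.
- strip (a point): Centre of the grey strip on the light box's top face (30 mm wide in x, 300 mm long in y), 45 mm above the table; axes as the light box. The jars' row lies along its y.
- jar_a: Squat round clear jar with a white lid and a paper label, 54 mm in diameter, 60 mm high (straight wall up to 30 mm, then a 44 mm neck; lid 48 mm in diameter, from 44 to 60 mm), 0.11 to 0.23 kg, already standing on the strip, within 70 mm of its middle. Origin: centre of the underside, z up.
- jar_b: The same kind and size of jar as jar_a, loose on the table to the left of the light box's front (+y). Origin: centre of the underside.
- jar_c: The same kind and size of jar as jar_a, loose on the table to the right of the light box's front (-y). Origin: centre of the underside.
- shutter (a joint): Travel of the shutter in m: 0 shut, grows as it is pulled out along the light box's -x, stop at 0.075. A spring pulls it shut with about 4 N at 0 and 80 N/m more (about 8.5 N at 0.055). The flat tongue between box and handle is 60 mm wide, its top 21 mm above the table.
- handle: Upright black plastic tab, 14 mm thick (x), 44 mm wide (y), from 15 to 85 mm above the table. Origin at table height under its centre, axes as the light box; shut, it stands at x = -110, y = 0 of the light box, 48 mm clear of the box's front. A thin pointer (3 mm in x, in the tab's mid-plane) reaches from the tab to y = -43 mm, 25 to 35 mm above the table.
- handle_top (a point): Centre of the handle's top face, 85 mm above the table.
- mark (a point): The mark: top of the thin upright fin (3 mm thick in x) of the dark clip fixed on the rail, 42 mm above the table, 56 mm to the -y side of the handle's middle; axes as the light box. It is 30 to 55 mm farther out than the shut handle; the pointer is level with it when the handle's origin has x = 0 in the mark's frame.
- vial: Bystander: narrow amber bottle with a black cap, 36 mm in diameter, 85 mm high; near jar_b. Origin: centre of the underside.
- beaker: Bystander: open clear cup, 66 mm in diameter, 80 mm high; near jar_c. Origin: centre of the underside.
- meter: Bystander: black hand-held meter lying flat, 170 x 75 x 30 mm, left of the light box. Origin: centre of the underside.
- spatula: Bystander: spatula lying to the right of the light box, long axis x.
- weight: Bystander: brass calibration weight with a knob, 30 mm in diameter, 38 mm high, left of the light box. Origin: centre of the underside.
Not all that is in view belongs to the job. Leave any red look-alike of the jar_b alone.

How it is judged:
On the way, in this order (a step that is already met when the one before it is completed fails the run):
1. the three jars stand released in one row on the strip, the shutter still shut (x of jar_a in the frame of strip between -0.01 and 0.01 m and y of jar_a in the frame of strip between -0.148 and 0.148 m and z of jar_a in the frame of strip between -0.004 and 0.006 m and angle between each of jar_a, jar_b, jar_c's own z axis and vertical below 0.08 rad and linear speed of each of jar_a, jar_b, jar_c below 0.02 m/s and contact force between each of jar_a, jar_b, jar_c and the fingers below 0.3 N and x of jar_b in the frame of strip between -0.01 and 0.01 m and y of jar_b in the frame of strip between -0.148 and 0.148 m and z of jar_b in the frame of strip between -0.004 and 0.006 m and x of jar_c in the frame of strip between -0.01 and 0.01 m and y of jar_c in the frame of strip between -0.148 and 0.148 m and z of jar_c in the frame of strip between -0.004 and 0.006 m and ((horizontal distance between jar_a and jar_b below 0.076 m and horizontal distance between jar_b and jar_c below 0.076 m) or (horizontal distance between jar_a and jar_b below 0.076 m and horizontal distance between jar_a and jar_c below 0.076 m) or horizontal distance between each of jar_a, jar_b and jar_c below 0.076 m) and value of joint shutter below 0.01 m), for 0.2 s.
2. the shutter is held at the mark (x of handle in the frame of mark between -0.005 and 0.005 m and contact force between handle and the fingers above 2 N and velocity of joint shutter between -0.01 and 0.01 m/s), for 0.3 s.
At the end, for the whole second after the job is handed in: The three jars stand upright on the light box, centred within 10 mm of the strip's middle line, each at most 76 mm (centre to centre) from its neighbour in the row, untouched and at rest; the handle is within 5 mm of the mark along the pull, still, and held there by the fingers with more than 2 N (all of step 2 and x of jar_a in the frame of strip between -0.01 and 0.01 m and y of jar_a in the frame of strip between -0.148 and 0.148 m and z of jar_a in the frame of strip between -0.004 and 0.006 m and angle between each of jar_a, jar_b, jar_c's own z axis and vertical below 0.08 rad and linear speed of each of jar_a, jar_b, jar_c below 0.02 m/s and contact force between each of jar_a, jar_b, jar_c and the fingers below 0.3 N and x of jar_b in the frame of strip between -0.01 and 0.01 m and y of jar_b in the frame of strip between -0.148 and 0.148 m and z of jar_b in the frame of strip between -0.004 and 0.006 m and x of jar_c in the frame of strip between -0.01 and 0.01 m and y of jar_c in the frame of strip between -0.148 and 0.148 m and z of jar_c in the frame of strip between -0.004 and 0.006 m and ((horizontal distance between jar_a and jar_b below 0.076 m and horizontal distance between jar_b and jar_c below 0.076 m) or (horizontal distance between jar_a and jar_b below 0.076 m and horizontal distance between jar_a and jar_c below 0.076 m) or horizontal distance between each of jar_a, jar_b and jar_c below 0.076 m)); the arm keeps its last pose, push and grip.
It fails at once if a bystander moved more than 30 mm (distance of any of vial, beaker, meter, spatula, weight from where it was at the start of the episode above 0.03 m).
It fails at once if a jar is tipped over (angle between any of jar_a, jar_b, jar_c's own z axis and vertical above 0.8 rad).
It also fails if it takes over 58 s, if anything falls off the work surface, if the arm or the gripper's body presses on something with over 40 N, if the wrist force passes 120 N, or if a joint passes its speed limit or range.

## Working session

There is one attempt and no reset: what is moved stays moved. The work goes in short steps, Python scripts to look and compute and a tool call to move; the robot and the scene stay as the last step left them, time stands still between calls to the robot, and variables do not carry over. Pictures are saved under pics/ and viewed, at most 10 in all, crops included, and the job is handed in when it is done.

Besides the shell and the picture viewer there is one more tool, called after "Emit:" in YAML: its name, and indented under it one key for each argument. carry_out: Moves the arm, as the interface text tells. Shifts and turns lie within -1 to 1; 1 stands for 0.12 m of shift or 90 degrees of turn. Its arguments: {"type":"object","properties":{"series":{"type":"string"}},"required":["series"]}

```bash
mkdir -p pics; cat > h.py <<'E'
import numpy as np,cv2
from cell import bot
def cap(n,f=None):
    c=bot.capture(n)
    if f: cv2.imwrite('pics/'+f,cv2.cvtColor(c['image'],cv2.COLOR_RGB2BGR))
    return c
def px2w(c,px,z):
    p=cv2.undistortPoints(np.array(px,float).reshape(-1,1,2),np.array(c['intrinsics']),np.array(c['dist_coeffs'])).reshape(-1,2)
    R=np.array(c['R']);t=np.array(c['t']).ravel();o=-R.T@t
    d=np.c_[p,np.ones(len(p))]@R
    z=np.broadcast_to(z,len(p))
    return o+d*((z-o[2])/d[:,2])[:,None]
def w2px(c,X):
    R=np.array(c['R']);t=np.array(c['t']).ravel()
    return cv2.projectPoints(np.array(X,float).reshape(-1,3),cv2.Rodrigues(R)[0],t,np.array(c['intrinsics']),np.array(c['dist_coeffs']))[0].reshape(-1,2)
E
python3 - <<'E'
from h import *
for n in('top','scene'):
    c=cap(n,n+'1.png'); print(n,-np.array(c['R']).T@np.array(c['t']).ravel())
s=bot.sense();print(s)
E
```

```text
top [ 0.36323199 -0.02096062  1.43365279]
scene [1.49728268 0.27233975 0.89945566]
{'time': 0.1, 'qpos': array([ 1.05976896,  0.53710171, -0.00442398,  1.53874945,  0.00260621,
        1.06730726, -0.07121593]), 'qd': array([-0.00162355, -0.00109358, -0.00280618, -0.00303085,  0.00062414,
        0.00061489, -0.00073544]), 'joint_efforts': array([ 3.42979445e-03, -5.84568536e+01,  1.05260599e+00, -2.59779239e+01,
        1.27903049e-02,  4.56037043e-03,  5.04037303e-05]), 'position': array([ 0.2794397 , -0.58626121,  0.23850321]), 'eef_rot': array([-7.44125901e-04,  9.75362484e-01,  2.20606928e-01, -2.34061936e-04]), 'force': array([0.03849952, 0.96154727, 0.65916212]), 'wrist_torque': array([ 0.01816816,  0.02904959, -0.00495261]), 'grip_force': 0.0, 'grip_width': 0.08548933728788252}
```

View pics/top1.png

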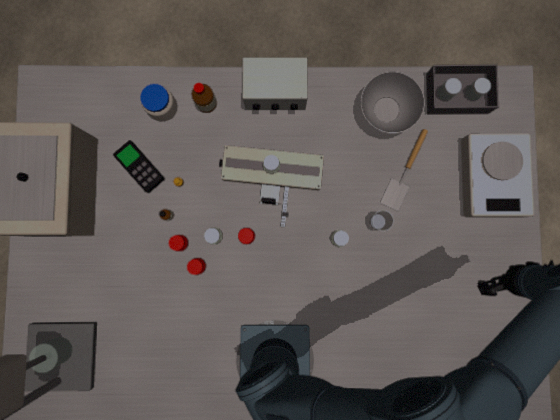

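View pics/scene1.png

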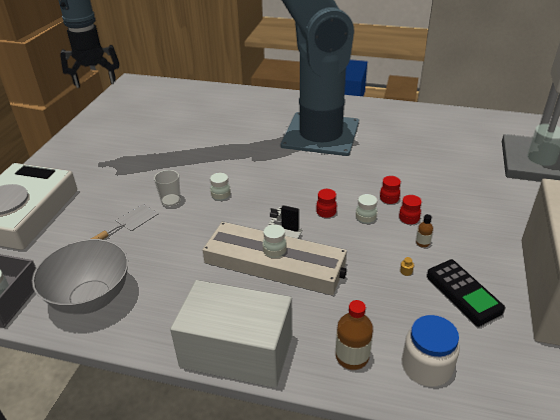

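The top view shows white lids at (271,162) on the strip (jar_a), (212,236) (jar_b) and (341,238) (jar_c). Things that could be mistaken for them are the clear beaker (377,220), the tray jars (453,86) and (482,86), and the red jars (178,243), (246,236), (196,267). I choose (212,236) and (341,238) and will check them in one crop.

```bash
python3 - <<'E'
from h import *
im=cv2.imread('pics/top1.png')[140:280,150:400]
cv2.imwrite('pics/crop1.png',cv2.resize(im,None,fx=3.2,fy=3.2,interpolation=cv2.INTER_CUBIC))
c=bot.capture('top')
hsv=cv2.cvtColor(c['image'],cv2.COLOR_RGB2HSV)
for nm,(u,v),z in(('a',(271,162),.105),('b',(212,236),.06),('c',(341,238),.06)):
    m=np.zeros(hsv.shape[:2],np.uint8);cv2.circle(m,(u,v),11,1,-1)
    k=(m>0)&(hsv[...,1]<25)&(hsv[...,2]>170)
    y,x=np.nonzero(k);print(nm,x.mean(),y.mean(),len(x),px2w(c,[(x.mean(),y.mean())],z))
E
```

```text
a nan nan 0 [[nan nan nan]]
b nan nan 0 [[nan nan nan]]
c nan nan 0 [[nan nan nan]]<stdin>:9: RuntimeWarning: Mean of empty slice.
  ret = ret.dtype.type(ret / rcount)
```

View pics/crop1.png

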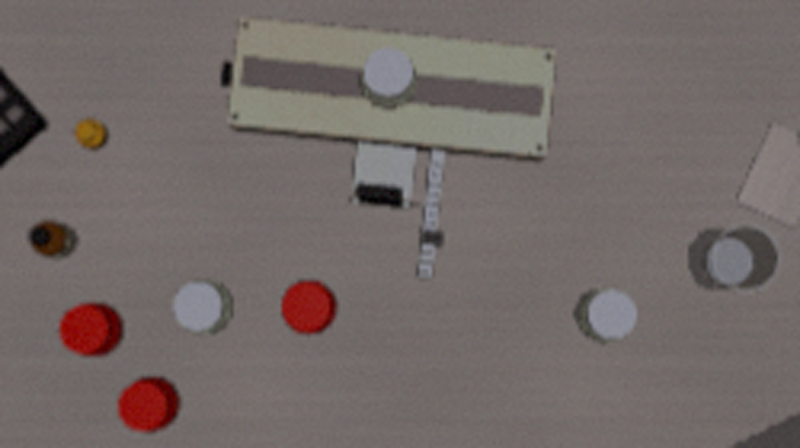

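Crop: the white lids b (198,306) and c (613,314) are confirmed jars. The beaker (730,262) and red jars are distinct. The handle is at (380,195) and the clip at (431,238).

```bash
cat >> h.py <<'E'
def blob(c,uv,r,lo,hi):
    hsv=cv2.cvtColor(c['image'],cv2.COLOR_RGB2HSV)
    k=cv2.inRange(hsv,lo,hi);m=np.zeros_like(k);cv2.circle(m,uv,r,255,-1);k&=m
    n,l,s,ce=cv2.connectedComponentsWithStats(k)
    i=1+np.argmax(s[1:,4]); return ce[i],s[i],l==i
def o2px(p): return np.array(p,float)/3.2+np.array([150,140])-0.34
E
python3 - <<'E'
from h import *
c=bot.capture('top')
hsv=cv2.cvtColor(c['image'],cv2.COLOR_RGB2HSV)
for p in [(271,162),(212,235),(341,238),(250,155),(240,162),(230,220)]: print(p,hsv[p[1],p[0]])
for nm,p,z in(('a',(388,73),.105),('b',(198,306),.06),('c',(613,314),.06)):print(nm,px2w(c,[o2px(p)],z))
B=px2w(c,o2px([(240,19),(555,48),(546,158),(230,127)]),.045);S=px2w(c,o2px([(243,57),(545,87),(542,115),(240,87)]),.045)
print(B,B.mean(0),S.mean(0))
for q in(B,S):
  d=(q[0]+q[3]-q[1]-q[2])/2;print('yaxis',np.linalg.norm(d),np.degrees(np.arctan2(-d[0],d[1])))
H=px2w(c,o2px([(380,190)]),.085);M=px2w(c,o2px([(432,237)]),.035);print('handle',H,'mark',M)
print('vial,red',px2w(c,o2px([(45,236),(309,306),(90,329),(730,262)]),[.085,.06,.06,.02]))
E
```

```text
(271, 162) [123  20 151]
(212, 235) [115  19 150]
(341, 238) [120  20 151]
(250, 155) [ 25  31 140]
(240, 162) [ 4 23 87]
(230, 220) [  4  16 115]
a [[0.6105075 0.0106361 0.105    ]]
b [[0.38967569 0.19551621 0.06      ]]
c [[ 0.38222676 -0.20719893  0.06      ]]
[[ 0.67607757  0.160022    0.045     ]
 [ 0.64691934 -0.15441681  0.045     ]
 [ 0.53647702 -0.14472542  0.045     ]
 [ 0.56726072  0.16875181  0.045     ]] [0.60668366 0.00740789 0.045     ] [0.60804349 0.00766487 0.045     ]
yaxis 0.31538531208396875 -5.453028001482134
yaxis 0.3019750706941048 -5.50862106686856
handle [[0.50044412 0.01850295 0.085     ]] mark [[ 0.4586288  -0.03185211  0.035     ]]
vial,red [[ 0.45600151  0.33846367  0.085     ]
 [ 0.38968647  0.08782752  0.06      ]
 [ 0.36750085  0.29950465  0.06      ]
 [ 0.43485653 -0.32999448  0.02      ]]
```

Emit:
carry_out:
  series: "-1 1 -1 0 -0.4; -1 1 -1 0 -0.4; -1 1 -1 0 -0.4; -1 1 -1 0 -0.4; -1 1 -1 0 -0.4"

```text
time: 0.62
position: [0.3403, -0.4185, 0.2392]
eef_rot: [-0.002, 0.856, 0.517, 0.002]
force: [0.3, 1.3, -1.1]
grip_width: 0.0855
grip_force: 0.0
```

```bash
cat >> h.py <<'E'
from scipy.spatial.transform import Rotation as Ro
O=np.array([.6075,.0075]);TH=np.radians(-5.48)
BX=np.array([np.cos(TH),np.sin(TH)]);BY=np.array([-np.sin(TH),np.cos(TH)])
def box(p): d=np.array(p)[:2]-O; return np.array([d@BX,d@BY])
def unbox(b): return O+b[0]*BX+b[1]*BY
def go(b,z):
    s=bot.sense();q=s['eef_rot'];R=Ro.from_quat([q[1],q[2],q[3],q[0]]).as_matrix()
    d=np.r_[unbox(b),z]-s['position'];yaw=np.arctan2(R[1,0],R[0,0])
    print('t',round(s['time'],2),'box',box(s['position']).round(4),'z',s['position'][2].round(4),'f',s['force'].round(1),'w',round(s['grip_width'],4))
    print('need units',(R.T@d/.12).round(3),'turn',round(-(TH+np.pi/2-yaw)/(np.pi/2),3))
E
python3 -c "
from h import *
go((-.204,-.235),.2)"
```

```text
t 0.62 box [-0.2253 -0.4496] z 0.2392 f [ 0.3  1.3 -1.1] w 0.0855
need units [ 1.72  -0.514  0.335] turn -0.248
```

Emit:
carry_out:
  series: "-1 1 -0.3 0.1 -0.25; -1 1 -0.3 0.1 -0.25; -1 1 -0.3 0.1 -0.25; -1 1 -0.3 0.1 -0.25; -1 1 -0.3 0.1 -0.25"

```text
time: 1.03
position: [0.3629, -0.302, 0.2273]
eef_rot: [-0.0, 0.743, 0.67, 0.0]
force: [0.4, -0.2, -0.4]
grip_width: 0.0855
grip_force: 0.0
```

```bash
python3 -c "
from h import *
go((-.204,-.235),.2)"
```

```text
t 1.03 box [-0.2139 -0.3314] z 0.2273 f [ 0.4 -0.2 -0.4] w 0.0855
need units [0.804 0.076 0.228] turn -0.005
```

Emit:
carry_out:
  series: "-1 0.8 0.08 0.4 0; -1 0.8 0.08 0.4 0; -1 0.8 0.08 0.4 0; -1 0.8 0.08 0.4 0; -1 0.8 0.08 0.4 0"

```text
time: 1.45
position: [0.3823, -0.2101, 0.179]
eef_rot: [-0.0, 0.744, 0.668, -0.0]
force: [-0.4, -0.1, 0.7]
grip_width: 0.0857
grip_force: 0.0
```

```bash
python3 - <<'E'
from h import *
c=cap('wrist','w1.png')
for n,cc in(('w',c),('top',bot.capture('top'))):
    g=w2px(cc,[np.r_[.382,-.207,.06]])[0]; print(n,g)
go((-.204,-.235),.045)
E
```

```text
w [285.82587829 200.27730147]
top [341.15917944 237.8581843 ]
t 1.55 box [-0.203  -0.2398] z 0.1797 f [0.5 0.4 0.1] w 0.0853
need units [ 0.041 -0.01   1.122] turn -0.01
```

View pics/w1.png

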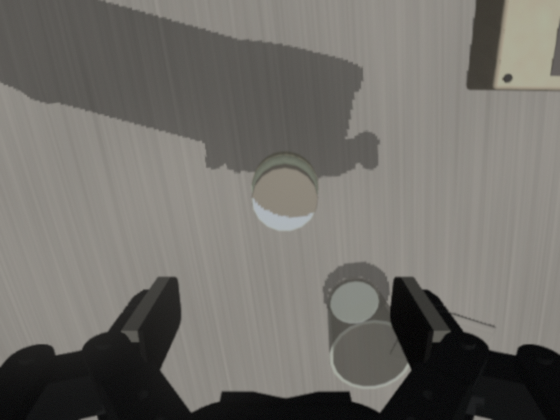

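Wrist view: jar_c's lid is at (285,199), and my estimate projects to (286,200), so it agrees. The beaker is clear at (370,355). I'll descend and grip.

Emit:
carry_out:
  series: "-1 0.04 -0.01 0.3 0; -1 0.04 -0.01 0.6 0; -1 0.04 -0.01 0.8 0; -1 0.04 -0.01 0.9 0; -1 0.04 -0.01 0.9 0"

```text
time: 1.97
position: [0.3801, -0.2062, 0.0694]
eef_rot: [-0.001, 0.745, 0.667, -0.001]
force: [-0.2, 0.1, 0.5]
grip_width: 0.0857
grip_force: 0.0
```

Emit:
carry_out:
  series: "-1 0 0 0.15 0; -1 0 0 0.28 0; -1 0 0 0.28 0; 1 0 0 0.28 0; 1 0 0 0.28 0"

```text
time: 2.38
position: [0.3824, -0.206, 0.0389]
eef_rot: [0.001, 0.745, 0.667, 0.0]
force: [0.0, 0.0, -0.4]
grip_width: 0.0638
grip_force: 0.0
```

Emit:
carry_out:
  series: "1 0 0 0 0; 1 0 0 0 0; 1 0 0 0 0; 1 0 0 0 0; 1 0 0 0 0"

```text
time: 2.8
position: [0.3824, -0.2057, 0.0392]
eef_rot: [0.001, 0.745, 0.668, 0.0]
force: [-2.3, 0.0, 11.4]
grip_width: 0.0466
grip_force: 59.7
```

```bash
python3 - <<'E'
from h import *
go((0.0,-.065),.2)
print(bot.sense()['grip_force'])
E
```

```text
t 2.8 box [-0.2037 -0.2337] z 0.0392 f [-2.3  0.  11.4] w 0.0466
need units [ 1.427  1.681 -1.339] turn -0.008
59.67061628296506
```

Emit:
carry_out:
  series: "1 0 0 -0.1 0; 1 0 0 -0.3 0; 1 0 0 -0.6 0; 1 0 0 -0.9 0; 1 0 0 -0.9 0"

```text
time: 3.22
position: [0.3852, -0.2066, 0.1517]
eef_rot: [0.005, 0.744, 0.668, 0.002]
force: [1.3, -0.5, -1.7]
grip_width: 0.0468
grip_force: 62.1
```

Emit:
carry_out:
  series: "1 0.2 0.2 -0.1 0; 1 0.5 0.5 -0.1 0; 1 0.7 0.8 -0.1 0; 1 0.7 0.85 -0.1 0; 1 0.7 0.85 -0.1 0"

```text
time: 3.63
position: [0.4964, -0.1294, 0.1587]
eef_rot: [0.001, 0.743, 0.67, 0.002]
force: [0.0, 0.1, -1.2]
grip_width: 0.0468
grip_force: 62.3
```

Emit:
carry_out:
  series: "1 0.2 0.2 0 0; 1 0.5 0.5 0 0; 1 0.7 0.8 0 0; 1 0.7 0.85 0 0; 1 0.7 0.85 0 0"

```text
time: 4.05
position: [0.6055, -0.0572, 0.1581]
eef_rot: [0.0, 0.743, 0.669, 0.002]
force: [-0.3, -0.4, -2.4]
grip_width: 0.0465
grip_force: 62.5
```

```bash
python3 - <<'E'
from h import *
go((0.001,-.062),.086)
c=cap('scene'); im=c['image'][120:320,130:400,::-1]
w=cap('wrist')['image'][:,:,::-1]
cv2.imwrite('pics/s2.png',np.hstack([cv2.resize(im,(400,296)),cv2.resize(w,(395,296))]))
print(bot.sense()['grip_force'])
E
```

```text
t 4.05 box [ 0.0042 -0.0646] z 0.1581 f [-0.3 -0.4 -2.4] w 0.0465
need units [ 0.02  -0.029  0.601] turn -0.006
62.469564079656266
```

View pics/s2.png

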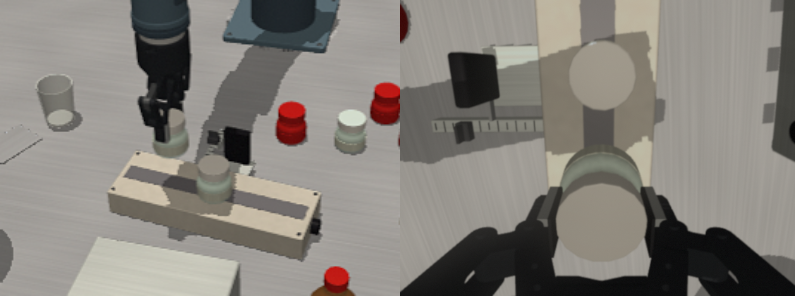

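Jar_c is held upright over the strip beside jar_a. In the wrist half, its lid is at (601,222) and jar_a's lid at (602,75). I'll lower and release.

Emit:
carry_out:
  series: "1 0.02 -0.03 0.2 0; 1 0.02 -0.03 0.4 0; 1 0.02 -0.03 0.52 0; 1 0.02 -0.03 0.58 0; 1 0.02 -0.03 0.6 0"

```text
time: 4.57
position: [0.5971, -0.0586, 0.0845]
eef_rot: [-0.001, 0.745, 0.667, -0.002]
force: [-0.2, 0.1, -1.2]
grip_width: 0.0461
grip_force: 62.5
```

```bash
python3 - <<'E'
from h import *
go((0.001,-.062),.0845)
E
```

```text
t 4.57 box [-0.004  -0.0668] z 0.0845 f [-0.2  0.1 -1.2] w 0.0461
need units [ 0.041  0.041 -0.   ] turn -0.009
```

Emit:
carry_out:
  series: "1 0.03 0.03 0 0; 1 0.03 0.03 0.01 0; 1 0.03 0.03 0.015 0"

```text
time: 4.82
position: [0.6043, -0.0537, 0.0851]
eef_rot: [0.001, 0.744, 0.668, 0.001]
force: [0.1, -0.8, -2.1]
grip_width: 0.0468
grip_force: 62.5
```

```bash
python3 - <<'E'
from h import *
go((0.001,-.062),.0842)
E
```

```text
t 4.82 box [ 0.0027 -0.0613] z 0.0851 f [ 0.1 -0.8 -2.1] w 0.0468
need units [-0.006 -0.014  0.007] turn -0.008
```

Emit:
carry_out:
  series: "1 0 -0.01 0.01 0; 1 0 -0.01 0.01 0; -1 0 -0.01 0.01 0; -1 0 -0.01 0.01 0; -1 0 -0.01 0.01 0"

```text
time: 5.23
position: [0.6019, -0.054, 0.0828]
eef_rot: [-0.0, 0.744, 0.668, -0.0]
force: [0.5, 1.1, -0.1]
grip_width: 0.0805
grip_force: 0.0
```

Emit:
carry_out:
  series: "-1 0 0 0 0; -1 0 0 0 0; -1 0 0 -0.2 0; -1 0 0 -0.5 0; -1 0 0 -0.8 0"

```text
time: 5.65
position: [0.6009, -0.0537, 0.1787]
eef_rot: [-0.001, 0.744, 0.668, -0.001]
force: [1.5, -1.0, 0.2]
grip_width: 0.0856
grip_force: 0.0
```

```bash
python3 - <<'E'
from h import *
go((-.2347,.1665),.17)
c=bot.capture('top')
for uv in((271,162),(295,165)):
    try:
        ce,s,_=blob(c,uv,16,(100,10,110),(140,60,255));print(uv,ce,s[4],box(px2w(c,[ce],.105)[0]))
    except Exception as e: print(e)
E
```

```text
t 5.65 box [-0.0007 -0.0616] z 0.1787 f [ 1.5 -1.   0.2] w 0.0856
need units [ 1.877 -1.973  0.079] turn -0.008
attempt to get argmax of an empty sequence
attempt to get argmax of an empty sequence
```

Emit:
carry_out:
  series: "-1 0.2 -0.2 0 0; -1 0.5 -0.5 0 0; -1 0.8 -0.8 0 0; -1 0.94 -0.98 0 0; -1 0.94 -0.98 0 0"

```text
time: 6.12
position: [0.4921, 0.0772, 0.1785]
eef_rot: [-0.002, 0.741, 0.671, -0.001]
force: [-0.1, -0.2, 0.2]
grip_width: 0.0857
grip_force: 0.0
```

Emit:
carry_out:
  series: "-1 0.2 -0.2 0 0; -1 0.5 -0.5 0 0; -1 0.8 -0.8 0 0; -1 0.94 -0.98 0 0; -1 0.94 -0.98 0 0"

```text
time: 6.53
position: [0.3878, 0.2012, 0.1789]
eef_rot: [-0.001, 0.741, 0.671, 0.0]
force: [-0.7, 0.3, 1.0]
grip_width: 0.0857
grip_force: 0.0
```

```bash
python3 - <<'E'
from h import *
go((-.2347,.1665),.038)
c=cap('wrist');im=c['image'][:,:,::-1].copy();p=w2px(c,[np.r_[.3897,.1955,.06]])[0];print(p)
t=cap('top')
cv2.imwrite('pics/s3.png',np.hstack([cv2.resize(im,(400,300)),cv2.resize(t['image'][140:230,210:330,::-1],(400,300),interpolation=cv2.INTER_CUBIC)]))
E
```

```text
t 6.53 box [-0.2372  0.1718] z 0.1789 f [-0.7  0.3  1. ] w 0.0857
need units [-0.047  0.023  1.174] turn -0.002
[290.23761254 211.89745171]
```

View pics/s3.png

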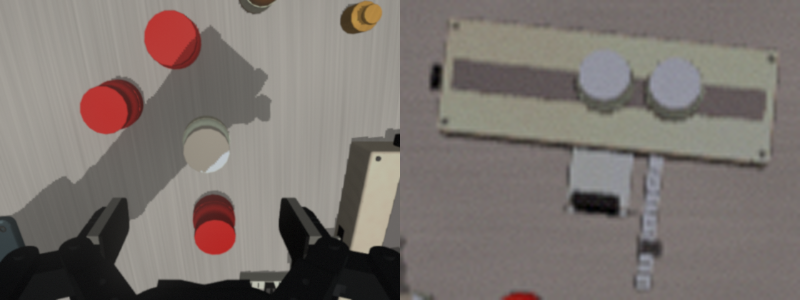

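Left half: jar_b's lid is at wrist pixel (290,206), with red jars on both sides clear of the jaws. Right half: jar_a (604,76) and jar_c (675,84) stand centred on the strip, about 66 mm apart. Next I'll grasp jar_b.

Emit:
carry_out:
  series: "-1 -0.02 0.02 0.3 0; -1 -0.02 0.02 0.6 0; -1 -0.02 0.02 0.8 0; -1 -0.02 0.02 0.9 0; -1 -0.02 0.02 0.9 0"

```text
time: 7.05
position: [0.3943, 0.1907, 0.0681]
eef_rot: [-0.0, 0.745, 0.667, -0.002]
force: [-0.7, -0.6, -0.8]
grip_width: 0.0856
grip_force: 0.0
```

Emit:
carry_out:
  series: "-1 0 0 0.15 0; -1 0 0 0.26 0; -1 0 0 0.26 0; 1 0 0 0.26 0; 1 0 0 0.26 0"

```text
time: 7.47
position: [0.3959, 0.193, 0.0404]
eef_rot: [0.0, 0.745, 0.667, 0.001]
force: [0.4, 0.3, -0.4]
grip_width: 0.0639
grip_force: 0.0
```

Emit:
carry_out:
  series: "1 0 0 0 0; 1 0 0 0 0; 1 0 0 0 0; 1 0 0 0 0; 1 0 0 0 0"

```text
time: 7.88
position: [0.3953, 0.1932, 0.0407]
eef_rot: [0.0, 0.744, 0.668, 0.001]
force: [-1.6, -0.7, 10.4]
grip_width: 0.047
grip_force: 59.8
```

```bash
python3 - <<'E'
from h import *
go((0.0,.069),.16)
c=bot.capture('top')
for uv in((271,162),(293,165)):
    hsv=cv2.cvtColor(c['image'],cv2.COLOR_RGB2HSV);print(uv,hsv[uv[1],uv[0]])
    try:
        ce,s,_=blob(c,uv,11,(90,8,120),(150,60,255));print(uv,ce,s[4],box(px2w(c,[ce],.105)[0]))
    except Exception as e: print(e)
print(bot.sense()['grip_force'])
E
```

```text
t 7.88 box [-0.2289  0.1646] z 0.0407 f [-1.6 -0.7 10.4] w 0.047
need units [-0.772  1.919 -0.991] turn -0.008
(271, 162) [114  23 155]
(271, 162) [270.92090395 162.07909605] 177 [0.00390581 0.00349488]
(293, 165) [117  18 153]
(293, 165) [292.06779661 164.81920904] 177 [ 0.00167998 -0.061514  ]
59.79205309829922
```

Emit:
carry_out:
  series: "1 0 0 -0.1 0; 1 0 0 -0.3 0; 1 0 0 -0.6 0; 1 0 0 -0.95 0; 1 0 0 -0.95 0"

```text
time: 8.35
position: [0.3984, 0.1953, 0.16]
eef_rot: [0.002, 0.744, 0.668, 0.005]
force: [1.1, 0.1, -1.4]
grip_width: 0.0464
grip_force: 62.5
```

Emit:
carry_out:
  series: "1 -0.1 0.25 -0.1 0; 1 -0.2 0.5 -0.1 0; 1 -0.3 0.8 -0.1 0; 1 -0.39 0.96 -0.1 0; 1 -0.39 0.96 -0.1 0"

```text
time: 8.77
position: [0.5087, 0.1299, 0.1659]
eef_rot: [0.002, 0.747, 0.665, 0.001]
force: [0.7, -0.5, -2.2]
grip_width: 0.046
grip_force: 62.5
```

Emit:
carry_out:
  series: "1 -0.1 0.25 0 0; 1 -0.2 0.5 0 0; 1 -0.3 0.8 0 0; 1 -0.39 0.95 0 0; 1 -0.39 0.95 0 0"

```text
time: 9.18
position: [0.616, 0.0707, 0.1654]
eef_rot: [0.002, 0.746, 0.666, 0.0]
force: [0.2, -0.6, -1.5]
grip_width: 0.0463
grip_force: 62.7
```

Emit:
carry_out:
  series: "1 0 0 0.1 0; 1 0 0 0.2 0; 1 0 0 0.2 0; 1 0 0 0.2 0"

```text
time: 9.52
position: [0.6104, 0.0762, 0.14]
eef_rot: [-0.001, 0.744, 0.669, -0.001]
force: [-0.0, -0.4, -0.6]
grip_width: 0.0465
grip_force: 62.7
```

```bash
python3 - <<'E'
from h import *
go((0.001,.0665),.086)
E
```

```text
t 9.52 box [-0.0037  0.0687] z 0.14 f [-0.  -0.4 -0.6] w 0.0465
need units [-0.017  0.041  0.45 ] turn -0.007
```

Emit:
carry_out:
  series: "1 -0.01 0.03 0.15 0; 1 -0.01 0.03 0.3 0; 1 -0.01 0.03 0.36 0; 1 -0.01 0.03 0.38 0; 1 -0.01 0.03 0.38 0"

```text
time: 9.93
position: [0.6154, 0.0743, 0.0957]
eef_rot: [-0.0, 0.744, 0.668, -0.0]
force: [-0.2, -0.2, -1.9]
grip_width: 0.0464
grip_force: 62.7
```

```bash
python3 - <<'E'
from h import *
go((0.001,.0665),.0857)
c=cap('scene');S=8*0+1
w=cap('wrist')
cv2.imwrite('pics/s4.png',np.hstack([cv2.resize(c['image'][180:300,190:360,::-1],(420,296),interpolation=cv2.INTER_CUBIC),cv2.resize(w['image'][:,:,::-1],(370,296))]))
E
```

```text
t 9.93 box [0.0015 0.0672] z 0.0957 f [-0.2 -0.2 -1.9] w 0.0464
need units [-0.006 -0.004  0.084] turn -0.008
```

View pics/s4.png

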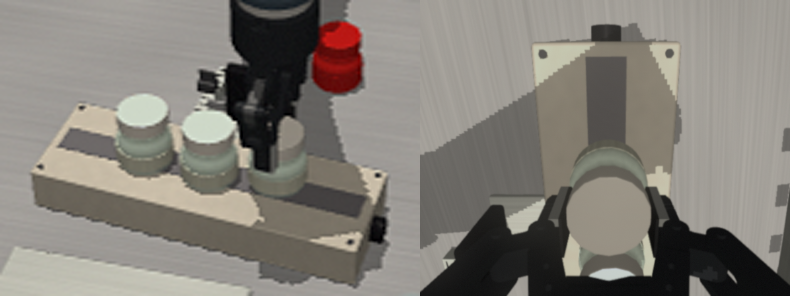

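The scene half shows jar_b at (278,160) in the row beside jar_a (208,150) and jar_c (143,130), upright and with a small gap. I'll lower the last 10 mm and release.

Emit:
carry_out:
  series: "1 0 0 0.05 0; 1 0 0 0.08 0; 1 0 0 0.09 0; 1 0 0 0.09 0; 1 0 0 0.09 0"

```text
time: 10.45
position: [0.6163, 0.0739, 0.0859]
eef_rot: [0.0, 0.744, 0.668, 0.0]
force: [-2.1, -1.0, 4.8]
grip_width: 0.0468
grip_force: 63.1
```

```bash
python3 - <<'E'
from h import *
go((0.001,.0665),.0855)
E
```

```text
t 10.45 box [0.0024 0.0669] z 0.0859 f [-2.1 -1.   4.8] w 0.0468
need units [-0.003 -0.011  0.003] turn -0.008
```

Emit:
carry_out:
  series: "-1 0 0 0 0; -1 0 0 0 0; -1 0 0 0 0; -1 0 0 0 0; -1 0 0 0 0"

```text
time: 10.87
position: [0.616, 0.0738, 0.085]
eef_rot: [-0.0, 0.744, 0.668, -0.0]
force: [-0.2, -0.2, -0.3]
grip_width: 0.0855
grip_force: 0.0
```

Emit:
carry_out:
  series: "-1 0 0 -0.2 0; -1 0 0 -0.5 0; -1 0 0 -0.85 0; -1 0 0 -0.85 0; -1 0 0 -0.85 0"

```text
time: 11.28
position: [0.6179, 0.0742, 0.1899]
eef_rot: [0.002, 0.744, 0.668, 0.002]
force: [0.9, -1.0, -0.8]
grip_width: 0.0855
grip_force: 0.0
```

Emit:
carry_out:
  series: "-1 -0.1 -0.2 0 0; -1 -0.3 -0.5 0 0; -1 -0.45 -0.8 0 0; -1 -0.55 -0.94 0 0; -1 -0.55 -0.94 0 0"

```text
time: 11.7
position: [0.4911, 0.0171, 0.1852]
eef_rot: [-0.001, 0.745, 0.667, -0.004]
force: [-0.0, 0.2, -0.4]
grip_width: 0.0855
grip_force: 0.0
```

```bash
python3 - <<'E'
from h import *
c=cap('top');w=cap('wrist')
cv2.imwrite('pics/s5.png',np.hstack([cv2.resize(c['image'][140:230,210:330,::-1],(395,296),interpolation=cv2.INTER_CUBIC),cv2.resize(w['image'][:,:,::-1],(395,296))]))
go((-.11,0),.061)
for uv in((251,160),(271,162),(292,165)):
    try:
        ce,s,_=blob(c,uv,11,(90,8,120),(150,60,255));print(uv,ce,s[4],box(px2w(c,[ce],.105)[0]))
    except Exception as e: print(e)
E
```

```text
t 11.8 box [-0.1122  0.0015] z 0.1864 f [ 1. -1. -0.] w 0.0855
need units [-0.012  0.02   1.045] turn -0.009
(251, 160) [249.02721088 159.57142857] 147 [0.00517411 0.07075558]
(271, 162) [267.26666667 157.06666667] 15 [0.01824289 0.01611888]
(292, 165) [292.08938547 164.79888268] 179 [ 0.00174868 -0.06157361]
```

View pics/s5.png

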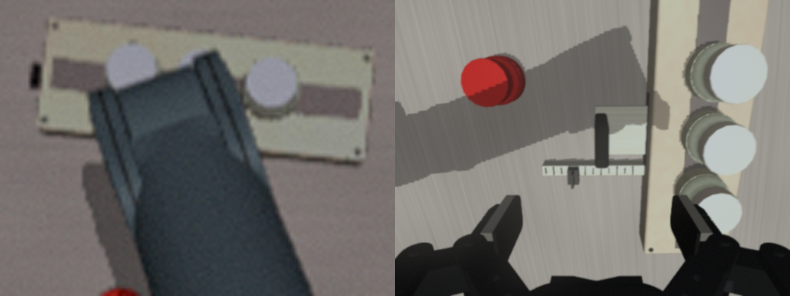

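The top half shows jar_b at (131,65) and jar_c at (271,83) in the row, with jar_a partly hidden by the arm. The wrist half shows the handle at (602,138) and the clip fin at (573,177). I'll take one crop for the mark.

```bash
python3 - <<'E'
from h import *
w=cap('wrist','w6.png');np.savez('w6.npz',**{k:np.array(w[k]) for k in('intrinsics','dist_coeffs','R','t')})
cv2.imwrite('pics/crop6.png',cv2.resize(w['image'][140:270,200:365,::-1],None,fx=4.6,fy=4.6,interpolation=cv2.INTER_CUBIC))
print(box(bot.sense()['position']))
E
```

```text
[-0.1112964  0.0023883]
```

View pics/crop6.png

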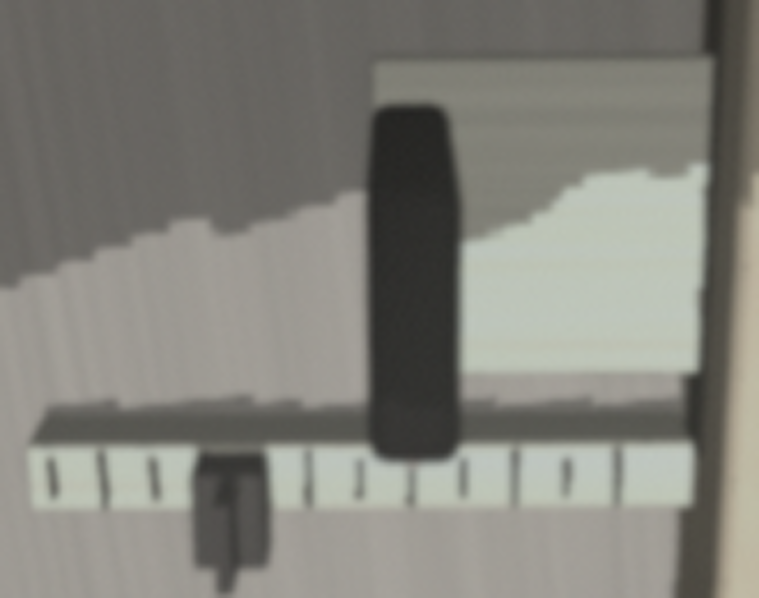

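```bash
python3 - <<'E'
from h import *
w=dict(np.load('w6.npz'))
f=lambda x,y:((x+.5)/4.6-.5+200,(y+.5)/4.6-.5+140)
P=[(228,575,.042),(225,590,.042),(415,440,.085),(372,440,.085),(459,440,.085),(692,470,.018),(30,470,.018),(103,480,.018),(308,480,.018),(515,480,.018),(232,460,.030)]
for x,y,z in P: print((x,y,z),box(px2w(w,[f(x,y)],z)[0]).round(4))
E
```

```text
(228, 575, 0.042) [-0.1444 -0.0589]
(225, 590, 0.042) [-0.1451 -0.0619]
(415, 440, 0.085) [-0.1103 -0.0155]
(372, 440, 0.085) [-0.1168 -0.0154]
(459, 440, 0.085) [-0.1037 -0.0156]
(692, 470, 0.018) [-0.0563 -0.0495]
(30, 470, 0.018) [-0.1848 -0.0478]
(103, 480, 0.018) [-0.1707 -0.0501]
(308, 480, 0.018) [-0.1308 -0.0506]
(515, 480, 0.018) [-0.0906 -0.0511]
(232, 460, 0.03) [-0.144  -0.0412]
```

The mark is at x = -144.5 mm and the handle at -110.3 mm in the box frame, so the pull is about 34.5 mm. I'll descend onto the handle and grip.

Emit:
carry_out:
  series: "-1 -0.01 0.01 0.25 0; -1 -0.01 0.01 0.5 0; -1 -0.01 0.01 0.7 0; -1 -0.01 0.01 0.85 0; -1 -0.01 0.01 0.85 0"

```text
time: 12.27
position: [0.4961, 0.0198, 0.0815]
eef_rot: [-0.002, 0.744, 0.668, -0.002]
force: [-0.1, 0.2, 0.3]
grip_width: 0.0855
grip_force: 0.0
```

Emit:
carry_out:
  series: "-1 0 0 0.1 0; -1 0 0 0.2 0; -1 0 0 0.2 0; -1 0 0 0.2 0"

```text
time: 12.6
position: [0.4978, 0.0192, 0.0609]
eef_rot: [-0.0, 0.744, 0.668, -0.0]
force: [0.8, -0.8, 0.1]
grip_width: 0.0854
grip_force: 0.0
```

```bash
python3 - <<'E'
from h import *
go((-.1103,0),.06)
E
```

```text
t 12.6 box [-0.1103  0.0011] z 0.0609 f [ 0.8 -0.8  0.1] w 0.0854
need units [-0.009  0.     0.008] turn -0.008
```

Emit:
carry_out:
  series: "1 0 0 0 0; 1 0 0 0 0; 1 0 0 0 0; 1 0 0 0 0; 1 0 0 0 0"

```text
time: 13.02
position: [0.498, 0.019, 0.0614]
eef_rot: [0.0, 0.744, 0.668, 0.0]
force: [-0.7, -1.1, -0.5]
grip_width: 0.0257
grip_force: 0.0
```

Emit:
carry_out:
  series: "1 0 0 0 0; 1 0 0 0 0; 1 0 0 0 0; 1 0 0 0 0; 1 0 0 0 0"

```text
time: 13.43
position: [0.4984, 0.0189, 0.0615]
eef_rot: [0.0, 0.744, 0.668, 0.0]
force: [2.0, -1.3, 4.9]
grip_width: 0.0132
grip_force: 60.0
```

```bash
python3 - <<'E'
from h import *
go((-.1445,0),.0605)
print(bot.sense()['grip_force'])
E
```

```text
t 13.43 box [-0.1097  0.001 ] z 0.0615 f [ 2.  -1.3  4.9] w 0.0132
need units [-0.012 -0.29   0.008] turn -0.008
60.02811849117279
```

Gripped at -109.7 mm, so pull slowly to -144.5 mm (-0.29).

Emit:
carry_out:
  series: "1 0 -0.05 0 0; 1 0 -0.12 0 0; 1 0 -0.2 0 0; 1 0 -0.26 0 0; 1 0 -0.29 0 0"

```text
time: 13.85
position: [0.4644, 0.0224, 0.0615]
eef_rot: [0.001, 0.744, 0.668, 0.001]
force: [6.7, -3.0, -2.6]
grip_width: 0.0131
grip_force: 59.7
```

Emit:
carry_out:
  series: "1 0 0 0 0; 1 0 0 0 0; 1 0 0 0 0; 1 0 0 0 0; 1 0 0 0 0"

```text
time: 14.27
position: [0.465, 0.0224, 0.0614]
eef_rot: [0.001, 0.744, 0.668, 0.001]
force: [6.8, -3.5, 0.5]
grip_width: 0.0133
grip_force: 60.0
```

```bash
python3 - <<'E'
from h import *
w=cap('wrist');c=cap('scene')
go((-.1445,0),.0605)
print(bot.sense()['grip_force'])
f=lambda X:w2px(w,np.r_[unbox(X[:2]),X[2]])[0]
print('fin top',f((-.1445,-.052,.042)),'ptr end',f((-.1445,-.043,.03)))
cv2.imwrite('pics/s7.png',np.hstack([cv2.resize(c['image'][170:290,190:360,::-1],(330,233),interpolation=cv2.INTER_CUBIC),cv2.resize(w['image'][:,100:,::-1],(255,233)),cv2.resize(w['image'][240:400,220:360,::-1],(205,233))]))
E
```

```text
t 14.37 box [-0.1432  0.0012] z 0.0614 f [ 6.2 -2.3  0.2] w 0.0129
need units [-0.01  -0.01   0.008] turn -0.008
60.022512674331665
fin top [285.61471943 361.09700747] ptr end [285.32348701 331.78534818]
```

View pics/s7.png

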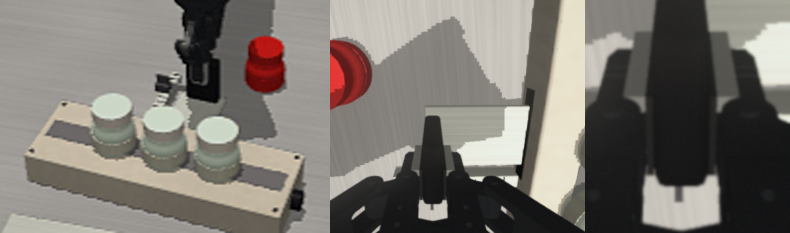

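The three jars stand upright in the row at (112,125), (163,138) and (218,148). The fin shows in the zoom in line with the handle at the mark. One quick numeric check of the jars before handing in.

```bash
python3 - <<'E'
from h import *
for n in('top','scene'):
    c=bot.capture(n)
    for b in((.003,.0708),(.003,.0035),(.002,-.0615)):
        p=w2px(c,np.r_[unbox(b),.105])[0].round().astype(int)
        try:
            ce,s,_=blob(c,tuple(int(i) for i in p),13,*(((90,8,120),(150,60,255)) if n=='top' else ((0,0,195),(180,40,255))));print(n,p,ce.round(1),s[2:],box(px2w(c,[ce],.105)[0]).round(4))
        except Exception as e: print(n,p,e)
print(box(bot.sense()['position']),bot.sense()['force'])
E
```

```text
top [249 160] [249.5 160.6] [ 16  16 178] [0.0022 0.069 ]
top [271 162] [270.9 162.2] [ 15  15 176] [0.0037 0.0035]
top [292 165] [292.1 164.8] [ 15  15 178] [ 0.0016 -0.0616]
scene [301 236] [301.6 236.6] [ 20  14 224] [0.0041 0.0725]
scene [273 230] [273.6 230.6] [ 23  15 228] [0.0048 0.0067]
scene [246 224] [246.9 224.2] [ 22  13 210] [ 0.0034 -0.0588]
[-0.14322675  0.00117556] [ 5.58645237 -2.34933325  0.34026131]
```

All jars are within 5 mm of the line and about 65 mm apart, and the handle is held at the mark.

```bash
python3 -c "
from h import *
print(bot.job_done())"
```

```text
the job is handed in; nothing more can be done
None
```

I handed the job in at about 14.5 s: the three jars stand upright in a row on the strip, within about 5 mm of its middle line and 65 mm apart, and the gripper holds the shutter handle about 1 mm short of the mark by my measurement; the hand-in returned no verdict.

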